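Unlock the plate incubator and draw out its carrier

TASK

Unlock the microplate incubator: turn the round knob on its lid slowly clockwise until you feel the hidden notch take it. Then draw the plate carrier out towards its front by its handle as far as it goes, smoothly; never strain the lock by pulling hard on a carrier that is still bolted, and leave the other things on the bench where they are.

Things in the scene. Friction and masses are not known exactly. Their poses are not given: they have to be found in the camera images.
- incubator: white bench incubator, 260 (x) by 280 (y) by 120 mm high, fixed to the bench; origin at the centre of its underside, z up; its carrier comes out of the -x face
- lock: lock unit on the lid: a 62 mm aluminium collar, 4 mm thick, and the knob above it; origin on the knob's axis at the lid's surface, z up, x and y as the incubator's; does not turn with the knob. Inside, a spring bolt rubs on a notched cam that the knob turns: only with the bolt in the notch is the carrier free. The way on past the notch is 0.9 rad or more to a dead stop; back from the start 0.3 rad
- knob_mid (a point): point on the knob's axis at the height to grip, 27 mm above the lid. The knob is a plain round black cylinder, 44 mm in diameter, 6 to 40 mm above the lid, without a pointer. It turns about the vertical with a drag of about 0.1 N m. The notch lies 0.5 to 2.3 rad clockwise (seen from above) from where the knob starts, so it may take a second grasp
- knob_top (a point): centre of the knob's top face. What the knob does at the notch: the resisting torque falls and reverses within 0.05 to 0.1 rad (the knob is drawn on by up to 0.3 N m), then within 0.1 to 0.15 rad more rises to about 0.4 N m against the turn; forced on, it leaves the notch on the far side and the carrier is bolted again. Let go within 0.1 rad of the notch, it settles into it by itself
- carrier (a joint): how far the plate carrier is drawn out, m: 0 shut, 0.075 fully out; it slides along the incubator's -x with about 1 to 2 N of drag and stays where it is left. Bolted, it gives about 1 mm and then stops dead
- handle (a point): grip point of the carrier's handle: an upright fin, 14 mm thick (along the incubator's y), 24 mm high (84 to 108 mm above the bench), 46 mm long, that stands out along -x from the carrier's front panel and ends in a 20 mm bead; this point is at mid height, 18 mm before the panel, whose top is 107 mm above the bench
- bottle: closed jar, 60 mm across, 100 mm high, bystander; origin at the centre of its underside
- flask: conical flask, 72 mm across the foot, 104 mm high, bystander; origin at the centre of its underside
- rack: tube rack, 80 by 100 by 40 mm high (52 mm over the caps), bystander; origin at the centre of its underside

How it is judged:
By the outcome, as a careful person would: the job done as asked, in the order asked, and still so for the second after the job is handed in, with the robot touching nothing.
It also fails if it takes over 72 s, if anything falls off the work surface, if the arm or the gripper's body presses on something with over 40 N, if the wrist force passes 120 N, or if a joint passes its speed limit or range.

ROBOT

A 6-joint arm with a two-finger parallel gripper is mounted at the origin on the work surface. World frame = base frame: x ahead of the robot, y to its left, z up, the work surface at z = 0. Lengths are in m, angles in rad, forces in N, time in s.
With the tool pointing down it reaches from about 0.275 to 1 m from the base axis. Payload 8.4 kg.
Tool frame: the origin (TCP) lies midway between the tips of the shut fingers; the grasp point (between the pads) lies 19 mm behind it; z points along the fingers, y is the line along which they close (so a half turn about z gives the same grasp; the last joint's range is limited). The gripper opens to 85 mm and grips with 20 to 120 N. Pads are 22 mm wide; open, the fingers measure 114 mm over their backs; the gripper's body (76 mm by 85 mm) begins 54 mm behind the grasp point. The pads swing forward as they close: fully open they stand 13 mm farther back than shut.
Start: joints at [1.346, 0.353, 1.633, -0, 1.155, -0.002], TCP at [0.138, 0.61, 0.231] pointing down, gripper open.
Joint ranges: [-2.63, 2.63], [-0.92, 2.1], [0.06, 2.66], [-1.3, 4.44], [0, 2.69], [-3.02, 3.02]. Speed limits (rad/s): [2.22, 2.22, 2.79, 3.14, 3.14, 3.14].

INTERFACE

Orientations are given as a unit quaternion [x, y, z, w].
In Python, from workcell import bot, claw, kinematics, optics, ticket, spotter gives the robot as it stands. Calls block until the motion is done:
- bot.reach(position, orientation): joint-space move of the TCP to a pose.
- bot.servo_line(position, ori=None, velocity=0.15): straight line of the TCP; ori=None keeps the orientation; velocity is the mean speed in m/s.
- bot.goto_joints(angles): joint-space move.
- claw.move_gripper(opening, strength=None): finger opening in m; strength is the grip in N (None keeps the last); returns when the fingers have stopped.
- bot.dwell(seconds).
- kinematics.solve_ik(position, orientation): joint angles nearest the present ones, or None.
- optics.read_camera(name): name is "side" or "top"; returns a dict with "frame" (384x512x3 uint8, red, green, blue), "intrinsics" (3x3 intrinsics, pixels), "dist" ([k1, k2, p1, p2, k3] as OpenCV has them; the pictures are not rectified), "view" (4x4, takes a point from world to camera coordinates). Camera axes: x right, y down, z forward; pixel columns grow to the right and rows downward; lengths in m; the calibration is good to about 2 mm. A picture is of the moment at which its call begins. There is no depth.
A pose or a line that the arm cannot do raises bot.IKError and nothing moves.
- ticket.hand_in(): hands the job in; it is judged then, once.
Trained networks look in a picture, given as the dict that the camera call returned (one of the last four; its "shot" number tells which), for a name from the list of things; names that differ only in an ending like _2 or _b are one class to them, and where a whole thing is asked for, a point or a joint stands for the part that bears it (a point fixed in the world has none). Each returns a list of dicts, best first, with "score" (0 to 1); they miss things now and then, are a little off and sometimes report something else, mostly with a low value. They report only what shows in the picture. A call takes as long as a camera call.
- spotter.silhouettes(picture, thing): "mask" (384x512 bool, what is visible of it) and "uv" ([column, row] in pixels, amid what is visible of it).
Readings, each from a call of its own:
- bot.read_time_s(): time.
- bot.read_joint_pos(): joint angles.
- bot.read_joint_vel(): joint speeds.
- bot.read_joint_efforts(): joint torques, N m.
- bot.read_position(): TCP position.
- bot.read_orientation(): TCP orientation.
- bot.read_wrist_force(): force on the tool from outside, world axes, zero at the start.
- bot.read_ft_torque(): the same for the moment, N m.
- bot.read_gripper_width(): finger opening in m.
- bot.read_grip_force(): force on a finger pad.
Only numpy, scipy, OpenCV 4.12 (cv2) and the standard library are available. Lean on these libraries where they do the work, as an engineer would, in place of code of your own. Each camera call takes 0.05 s, during which the arm holds its last target. There are 200 camera calls.

## Working session

There is one attempt and no reset: what is moved stays moved. The work goes in short steps, each a Python script; the robot and the scene stay as the last script left them, time stands still between calls to the robot, and variables do not carry over. Pictures are saved under pics/ and viewed, at most 10 in all, crops included, and the job is handed in when it is done.

```bash
ls; mkdir -p pics
python3 - <<'E'
from workcell import bot, claw, kinematics, optics, ticket, spotter
import cv2, numpy as np
for n in ("side","top"):
    p=optics.read_camera(n); cv2.imwrite(f"pics/{n}0.png",cv2.cvtColor(p["frame"],cv2.COLOR_RGB2BGR))
    print(n,p["intrinsics"].tolist() if hasattr(p["intrinsics"],'tolist') else p["intrinsics"],p["dist"],np.round(p["view"],3).tolist())
    for t in ("incubator","lock","knob_mid","knob_top","handle","carrier","bottle","flask","rack"):
        try:
            print(t,[(round(r["score"],2),np.round(r["uv"]).tolist(),int(r["mask"].sum())) for r in spotter.silhouettes(p,t)[:3]])
        except Exception as e: print(t,repr(e))
print(bot.read_time_s(),bot.read_orientation())
E
```

```text
pics
workcell.py
side [[427.2610392046511, 0.0, 256.24655406610685], [0.0, 427.2610392046511, 188.08203901352064], [0.0, 0.0, 1.0]] [-0.14327024  0.          0.          0.          0.        ] [[-0.871, 0.491, 0.016, 0.491], [0.36, 0.66, -0.659, -0.179], [-0.334, -0.568, -0.752, 1.53], [0.0, 0.0, 0.0, 1.0]]
incubator [(0.88, [245.0, 239.0], 10811)]
lock [(0.61, [260.0, 220.0], 422)]
knob_mid [(0.79, [261.0, 222.0], 398)]
knob_top [(0.88, [261.0, 219.0], 441)]
handle [(0.56, [297.0, 217.0], 345)]
carrier [(0.84, [298.0, 217.0], 280)]
bottle [(0.9, [296.0, 304.0], 787)]
flask [(0.56, [253.0, 174.0], 272)]
rack [(0.98, [342.0, 283.0], 1328)]
top [[470.45680925780385, 0.0, 256.91063794755433], [0.0, 470.45680925780385, 191.4127276098114], [0.0, 0.0, 1.0]] [-0.07396113  0.          0.          0.          0.        ] [[-0.041, -0.999, -0.006, 0.09], [-0.977, 0.042, -0.21, 0.592], [0.21, -0.003, -0.978, 1.324], [0.0, 0.0, 0.0, 1.0]]
incubator [(0.91, [223.0, 163.0], 9162)]
lock [(0.76, [217.0, 168.0], 347), (0.43, [220.0, 164.0], 9278)]
knob_mid [(0.88, [218.0, 174.0], 358)]
knob_top [(0.64, [219.0, 170.0], 363)]
handle [(0.8, [210.0, 206.0], 565)]
carrier [(0.83, [213.0, 206.0], 582)]
bottle [(0.89, [149.0, 174.0], 488)]
flask [(0.69, [288.0, 211.0], 425)]
rack [(0.56, [150.0, 219.0], 977)]
1.0 [ 1.11163767e-01  9.93802101e-01  2.30689076e-05 -1.12693157e-05]
```

View pics/side0.png

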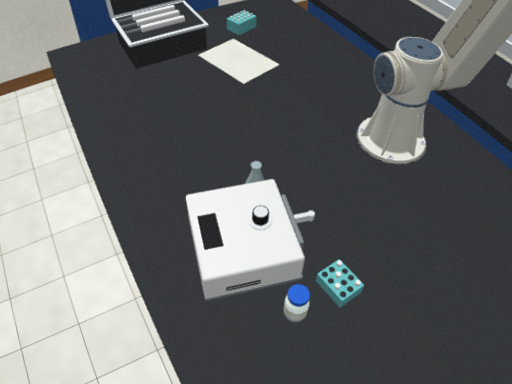

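View pics/top0.png

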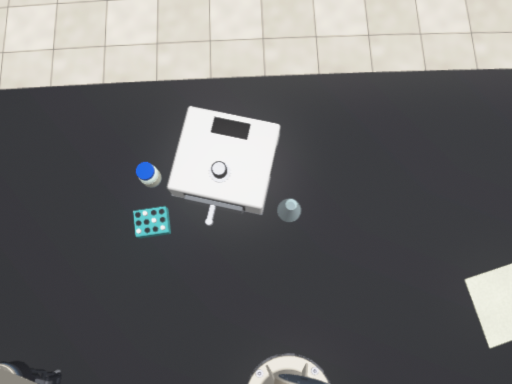

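The side view shows the white incubator with its knob at about (261,214) and the handle at (305,216). The jar is at (297,303), the rack at (341,282) and the flask at (256,173). In the top view the knob is at (219,170) and the handle runs from (212,207) to the bead at (209,222). The networks' reports match. Next I fit the models to the masks.

```bash
cat > vis.py <<'E'
import cv2, numpy as np
def proj(p,P):
    P=np.atleast_2d(np.asarray(P,float)); V=np.array(p["view"])
    return cv2.projectPoints(P,cv2.Rodrigues(V[:3,:3])[0],V[:3,3],np.array(p["intrinsics"]),np.array(p["dist"],float))[0][:,0]
def ray(p,uv,z):
    V=np.array(p["view"]); n=cv2.undistortPoints(np.float64(uv).reshape(-1,1,2),np.array(p["intrinsics"]),np.array(p["dist"],float))[:,0]
    d=np.c_[n,np.ones(len(n))]@V[:3,:3]; c=-V[:3,:3].T@V[:3,3]
    return c+d*((z-c[2])/d[:,2])[:,None]
def hullmask(p,P,s=4):
    h=cv2.convexHull(np.float32((proj(p,P)+.5)*s-.5)); m=np.zeros((384*s,512*s),np.uint8)
    cv2.fillConvexPoly(m,np.round(h*16).astype(np.int32),1,shift=4); return m>0
def iou(p,mask,P):
    a=hullmask(p,P); b=np.kron(mask,np.ones((4,4),bool)); return (a&b).sum()/(a|b).sum()
def cyl(x,y,r,z0,z1):
    t=np.linspace(0,2*np.pi,40); c=np.c_[x+r*np.cos(t),y+r*np.sin(t)]
    return np.r_[np.c_[c,c[:,0]*0+z0],np.c_[c,c[:,0]*0+z1]]
def box(x,y,a,lx,ly,z0,z1):
    c,s=np.cos(a),np.sin(a); return np.array([[x+c*i*lx/2-s*j*ly/2,y+s*i*lx/2+c*j*ly/2,z] for i in(-1,1) for j in(-1,1) for z in(z0,z1)])
E
python3 - <<'E'
from workcell import bot, optics, spotter
from vis import *
from scipy.optimize import minimize
ps=[optics.read_camera(n) for n in ("side","top")]
M={}
for t in ("incubator","knob_top","knob_mid","lock","handle","bottle","flask","rack"):
    M[t]=[spotter.silhouettes(p,t)[0]["mask"] for p in ps]
def fit(f,x0,st):
    return minimize(f,x0,method="Nelder-Mead",options=dict(initial_simplex=np.array([x0]+[np.array(x0)+np.eye(len(x0))[i]*st[i] for i in range(len(x0))]),xatol=2e-4,fatol=1e-4,maxiter=120))
k0=ray(ps[1],[219,170],.16)[0]
for name,w in (("both",(0,1)),("side",(0,)),("top",(1,))):
    r=fit(lambda v:-np.mean([iou(ps[i],M["incubator"][i],box(*v,.26,.28,0,.12)) for i in w]),[k0[0]+.03,k0[1],-.2],[.02,.02,.1]); print("inc",name,r.x,r.fun)
    if name=="both": I=r.x
for t in("knob_top","knob_mid"):
  for w in ((0,1),(0,),(1,)):
    r=fit(lambda v:-np.mean([iou(ps[i],M[t][i],cyl(*v,.022,.126,.16)) for i in w]),list(k0[:2]),[.02,.02]); print(t,w,r.x,r.fun)
r=fit(lambda v:-np.mean([iou(ps[i],M["lock"][i],cyl(*v,.031,.12,.124)) for i in (0,1)]),list(k0[:2]),[.02,.02]); print("lock collar",r.x,r.fun)
for i in (0,1):
    ys,xs=np.nonzero(M["handle"][i]); print("handle ext",xs.min(),xs.max(),ys.min(),ys.max())
for t,z in(("bottle",.05),("flask",.04),("rack",.03)):
    print(t,[ray(p,np.argwhere(m)[:,::-1].mean(0),z)[0].round(3).tolist() for p,m in zip(ps,M[t])])
out=[]
c,s=np.cos(I[2]),np.sin(I[2])
for p,n in zip(ps,("side","top")):
    f=cv2.cvtColor(p["frame"],cv2.COLOR_RGB2BGR); f=cv2.resize(f,None,fx=4,fy=4,interpolation=cv2.INTER_CUBIC)
    for P,col in((box(*I,.26,.28,.12,.12),(0,0,255)),(box(*I,.26,.28,0,0),(0,255,255))):
        q=cv2.convexHull(np.float32((proj(p,P)+.5)*4)); cv2.polylines(f,[np.int32(q)],True,col,1)
    for t,col in(("knob_top",(0,255,0)),("handle",(255,0,255)),("lock",(255,128,0))):
        b=np.kron(M[t][0 if n=="side" else 1],np.ones((4,4),np.uint8)); cv2.drawContours(f,cv2.findContours(b,0,2)[0],-1,col,1)
    u=(proj(p,[[I[0],I[1],.12]])[0]*4).astype(int)
    out.append(f[u[1]-290:u[1]+290,u[0]-200+(120 if n=="side" else 0):u[0]+200+(120 if n=="side" else 0)])
cv2.imwrite("pics/fit.png",np.hstack(out)); np.savez("m.npz",inc=I)
E
```

```text
inc both [ 0.69355179  0.15460381 -0.23940382] -0.93117373781134
inc side [ 0.69517042  0.14904761 -0.25169486] -0.9302545342013063
inc top [ 0.6908949   0.15608648 -0.24927722] -0.9482824058968844
knob_top (0, 1) [0.64778549 0.16974727] -0.6624804907893672
knob_top (0,) [0.65408044 0.17581168] -0.7727475800446761
knob_top (1,) [0.64059914 0.16981149] -0.6665531335149864
knob_mid (0, 1) [0.64291391 0.16970228] -0.6487292348352286
knob_mid (0,) [0.65472711 0.17704562] -0.7369017275559332
knob_mid (1,) [0.63753554 0.16634361] -0.7377760996790637
lock collar [0.64671125 0.16884733] -0.8281604528511953
handle ext 282 314 195 248
handle ext 185 242 195 225
bottle [[0.668, 0.388, 0.05], [0.665, 0.39, 0.05]]
flask [[0.538, -0.052, 0.04], [0.54, -0.025, 0.04]]
rack [[0.532, 0.387, 0.03], [0.522, 0.384, 0.03]]
```

View pics/fit.png

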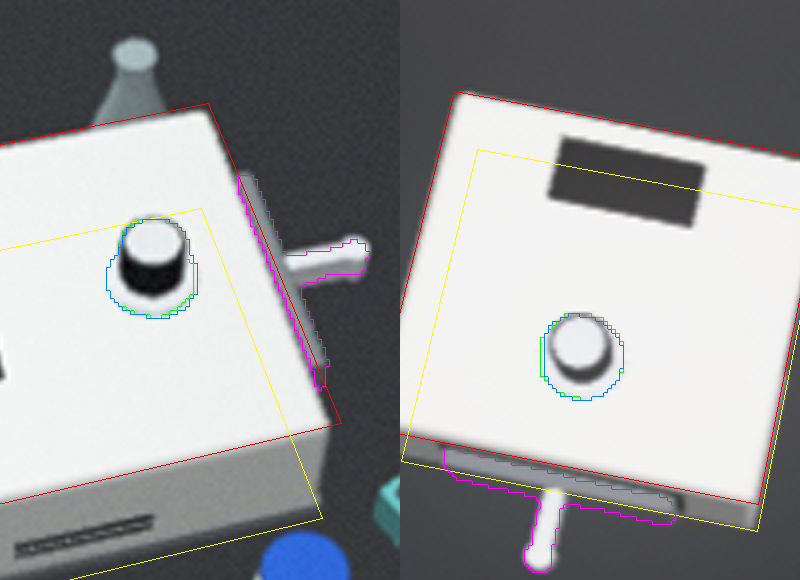

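The overlay shows the lid fit good to a few mm. The lock and knob masks include the collar, so I refit with a collar+knob model. As a check, I back-project the knob's top-face centre, at crop (154,241) in the side view and (581,343) in the top view, and the bead.

Run:
```python
from workcell import bot, optics, spotter, kinematics
from vis import *
from scipy.optimize import minimize
I=np.load("m.npz")["inc"]
ps=[optics.read_camera(n) for n in ("side","top")]
off=[]
for k,p in enumerate(ps):
    u=(proj(p,[[I[0],I[1],.12]])[0]*4).astype(int); off.append(u-[200-(120 if k==0 else 0),290])
pix=lambda k,x,y:(np.array([x-(400 if k else 0),y])+off[k]+.5)/4-.5
print("knob top", [ray(ps[k],pix(k,*c),.16)[0].round(4) for k,c in((0,(154,241)),(1,(581,343)))])
print("bead top", [ray(ps[k],pix(k,*c),.108)[0].round(4) for k,c in((0,(356,245)),(1,(539,558)))])
print("fin root top", [ray(ps[k],pix(k,*c),.108)[0].round(4) for k,c in((0,(290,261)),(1,(553,492)))])
print("lid front corners", [ray(ps[k],pix(k,*c),.12)[0].round(4) for k,c in((0,(328,425)),(0,(207,107)),(1,(756,500)))])
print("lid back-left", ray(ps[1],pix(1,457,95),.12)[0].round(4))
for t in ("lock","knob_top"):
    M=[spotter.silhouettes(p,t)[0]["mask"] for p in ps]
    for w in ((0,1),(0,),(1,)):
        f=lambda v:-np.mean([iou(ps[i],M[i],np.r_[cyl(*v,.022,.126,.16),cyl(*v,.031,.12,.124)]) for i in w])
        r=minimize(f,[.645,.17],method="Nelder-Mead",options=dict(initial_simplex=[[.645,.17],[.66,.17],[.645,.18]],xatol=2e-4)); print(t,w,r.x.round(4),r.fun)
```

```text
knob top [array([0.6476, 0.1671, 0.16  ]), array([0.6452, 0.1675, 0.16  ])]
bead top [array([0.5068, 0.2017, 0.108 ]), array([0.5041, 0.205 , 0.108 ])]
fin root top [array([0.554 , 0.1915, 0.108 ]), array([0.5509, 0.1941, 0.108 ])]
lid front corners [array([0.6085, 0.3184, 0.12  ]), array([0.5367, 0.0523, 0.12  ]), array([0.5369, 0.0507, 0.12  ])]
lid back-left [0.8495 0.2579 0.12  ]
lock (0, 1) [0.6461 0.1703] -0.8709063569614828
lock (0,) [0.6486 0.1662] -0.829410208939434
lock (1,) [0.6455 0.1704] -0.9390003288391976
knob_top (0, 1) [0.6489 0.1686] -0.9043864648623599
knob_top (0,) [0.6492 0.1685] -0.9312155421370438
knob_top (1,) [0.6474 0.1696] -0.8891462607544672
```

Knob axis ≈ (0.647, 0.1685), incubator yaw ≈ -0.245, handle ≈ (0.535, 0.197, 0.096). These agree with the given sizes to 2–3 mm. I approach the knob with joint 6 wound back, so one grasp can cover the whole turn.

Run:
```python
from workcell import bot, claw, kinematics
import numpy as np
from scipy.spatial.transform import Rotation as R
K=np.array([.647,.1685]); down=lambda a:(R.from_euler('z',a)*R.from_euler('x',np.pi)).as_quat()
p=bot.read_position(); bot.servo_line([p[0],p[1],.33],velocity=.25)
for a in (0,-.5): print(a,np.round(kinematics.solve_ik([*K,.20],down(a)),3))
q=np.array(kinematics.solve_ik([*K,.24],down(0))); q[5]=-1.5
bot.goto_joints(q); print(bot.read_position(),R.from_quat(bot.read_orientation()).as_matrix().round(3).tolist(),bot.read_time_s())
bot.servo_line([*K,.130],velocity=.12)
print("before",np.round(bot.read_wrist_force(),2),np.round(bot.read_ft_torque(),3),bot.read_position())
claw.move_gripper(.03,20); bot.dwell(.2)
print("grip",bot.read_gripper_width(),bot.read_grip_force(),np.round(bot.read_wrist_force(),2),np.round(bot.read_ft_torque(),3),np.round(bot.read_position(),4),bot.read_time_s())
```

```text
0 [ 0.253  0.448  1.562 -0.     1.131  1.823]
-0.5 [ 0.253  0.448  1.562 -0.     1.131  2.323]
[0.64679837 0.16936161 0.24013878] [[-0.983, -0.182, 0.0], [-0.182, 0.983, 0.0], [-0.0, 0.0, -1.0]] 5.1583
before [ 0.77 -0.36 -0.39] [-0.015 -0.032  0.01 ] [0.64760011 0.16865338 0.13084711]
grip 0.04332635364237094 20.715899169445038 [ 0.05 -5.31  4.98] [-0.982  0.04  -0.09 ] [0.6475 0.1676 0.1309] 6.8833
```

The knob is gripped at 43–44 mm, with a lateral force showing about 1 mm of y offset. I relieve that, then turn the first 0.36 rad (short of any notch) to calibrate the torque reading.

```bash
cat > turn.py <<'E'
from workcell import bot, claw, kinematics
import numpy as np, json
from scipy.spatial.transform import Rotation as R
down=lambda a:(R.from_euler('z',a)*R.from_euler('x',np.pi)).as_quat()
def go(s):
    q=kinematics.solve_ik([*s["c"],s["z"]],down(s["a"])); bot.goto_joints(q)
def relax(s,k=8000.,lim=.001):
    f=np.array(bot.read_wrist_force()[:2]); s["c"]=(np.array(s["c"])+np.clip(f/k,-lim,lim)).tolist(); return f
def step(s,da):
    s["a"]-=da; s["turn"]+=da; go(s); m=bot.read_ft_torque()[2]; f=relax(s)
    s["log"].append([s["turn"],m]); print("%.3f tz %.3f f %.1f %.1f t %.2f"%(s["turn"],m,*f,bot.read_time_s())); return m
save=lambda s:json.dump(s,open("s.json","w")); load=lambda:json.load(open("s.json"))
E
python3 - <<'E'
from turn import *
s=dict(c=[.647,.1685],z=.130,a=3.323,turn=0.,log=[])
for i in range(4):
    f=relax(s); go(s); print(f.round(2),s["c"])
claw.move_gripper(.03,35)
for i in range(12): step(s,.03)
print(bot.read_gripper_width(),bot.read_position(),bot.read_joint_pos()[5],s["c"]); save(s)
E
```

```text
[ 0.05 -5.31] [0.6470061919055629, 0.16783567371994632]
[-2.21 -1.68] [0.6467297845026907, 0.1676257150997401]
[ 0.46 -0.68] [0.6467873220002277, 0.16754075579373776]
[-0.6  -1.66] [0.646712258010788, 0.16733387594688376]
0.030 tz -0.091 f 0.1 -0.0 t 8.35
0.060 tz -0.105 f -0.6 0.1 t 8.60
0.090 tz -0.101 f 0.3 0.5 t 8.85
0.120 tz -0.137 f -0.5 -0.2 t 9.10
0.150 tz -0.107 f 0.4 0.2 t 9.35
0.180 tz -0.066 f -0.3 0.4 t 9.60
0.210 tz -0.067 f -0.5 -0.6 t 9.85
0.240 tz -0.121 f 0.3 0.1 t 10.10
0.270 tz -0.149 f -0.2 0.5 t 10.35
0.300 tz -0.048 f 0.8 -0.4 t 10.60
0.330 tz -0.106 f 1.0 -0.6 t 10.85
0.360 tz -0.134 f -0.3 0.6 t 11.10
0.04334187398018017 [0.64743876 0.16775701 0.13095909] -1.1410038449570603 [0.6467789618318409, 0.1673913488625985]
```

Run:
```python
from turn import *
s=load()
m=R.from_quat(bot.read_orientation()).as_matrix(); print("tool x angle",np.arctan2(m[1,0],m[0,0]),"was",np.arctan2(-.182,-.983), "cmd a",s["a"])
for i in range(4): print(np.round(bot.read_ft_torque(),3),np.round(bot.read_wrist_force(),2)); bot.dwell(.1)
print(np.round(bot.read_joint_efforts(),2), bot.read_grip_force())
```

```text
tool x angle 2.9628367173858186 was -2.9585182648727013 cmd a 2.9630000000000023
[-0.345  0.123 -0.134] [-0.34  0.55  6.27]
[-0.433  0.145 -0.111] [-0.79  1.    5.79]
[-0.34   0.164 -0.097] [0.28 0.61 7.11]
[-0.388  0.157 -0.093] [0.11 1.29 6.08]
[ -0.43 -64.41 -28.56   0.11  -0.21  -0.1 ] 34.77622389793396
```

The turn is clockwise as intended, but the static Mz is -0.1 where I expected +0.1. A short back-and-forth test will show whether this is drag or step overshoot.

Run:
```python
from turn import *
s=load(); t=bot.read_time_s
print("back"); [step(s,-.02) for _ in range(4)]
print("fwd"); [step(s,.02) for _ in range(4)]
print("fwd small"); [step(s,.008) for _ in range(4)]
q=np.array(bot.read_joint_pos()); print(q.round(4),np.round(kinematics.solve_ik([*s["c"],s["z"]],down(s["a"])),4))
save(s)
```

```text
back
0.340 tz 0.123 f 0.0 0.7 t 11.75
0.320 tz 0.123 f -0.2 0.1 t 12.00
0.300 tz 0.209 f 1.1 0.2 t 12.25
0.280 tz 0.067 f -0.6 -0.0 t 12.50
fwd
0.300 tz -0.186 f -0.2 -0.3 t 12.75
0.320 tz -0.136 f -0.6 0.0 t 13.00
0.340 tz -0.105 f 0.2 0.0 t 13.25
0.360 tz -0.086 f 0.7 -0.5 t 13.50
fwd small
0.368 tz -0.065 f -0.4 -0.5 t 13.75
0.376 tz -0.065 f -0.8 0.5 t 14.00
0.384 tz -0.049 f 0.7 0.4 t 14.25
0.392 tz -0.074 f -0.3 0.0 t 14.50
[ 0.2513  0.5189  1.6158  0.      1.0051 -1.1091] [ 0.2511  0.5198  1.6168  0.      1.005  -1.1091]
```

The sign follows the direction of motion, so it is a settling effect, and the baseline is about -0.1. I turn on slowly and stop at the first clear departure from that.

Run:
```python
from turn import *
s=load()
while s["turn"]<2.5:
    m=step(s,.025)
    if m>.04 or m<-.21: break
bot.dwell(.1); print([np.round(bot.read_ft_torque()[2],3) for _ in range(3)],bot.read_gripper_width())
save(s)
```

```text
0.417 tz -0.128 f -0.0 0.6 t 14.75
0.442 tz -0.059 f 0.3 -0.7 t 15.00
0.467 tz -0.063 f 0.4 0.4 t 15.25
0.492 tz -0.081 f 0.0 0.4 t 15.50
0.517 tz -0.115 f -0.5 0.4 t 15.75
0.542 tz -0.146 f 0.3 0.9 t 16.00
0.567 tz -0.129 f 0.5 -0.4 t 16.25
0.592 tz -0.118 f -0.6 0.7 t 16.50
0.617 tz -0.129 f -0.1 -0.2 t 16.75
0.642 tz -0.166 f -0.2 -0.0 t 17.00
0.667 tz -0.083 f 0.2 -1.1 t 17.25
0.692 tz -0.128 f 0.2 -0.5 t 17.50
0.717 tz -0.096 f -0.4 0.7 t 17.75
0.742 tz -0.123 f 1.0 -0.1 t 18.00
0.767 tz -0.094 f 0.7 -0.1 t 18.25
0.792 tz -0.166 f 0.6 1.0 t 18.50
0.817 tz -0.091 f -0.7 -0.1 t 18.75
0.842 tz -0.162 f 0.6 -0.7 t 19.00
0.867 tz -0.141 f -0.9 -0.4 t 19.25
0.892 tz -0.083 f 0.3 0.9 t 19.50
0.917 tz -0.095 f -0.1 -0.4 t 19.75
0.942 tz -0.100 f -0.4 -0.1 t 20.00
0.967 tz -0.109 f 0.0 -0.1 t 20.25
0.992 tz -0.086 f 0.1 0.3 t 20.50
1.017 tz -0.107 f 0.8 0.4 t 20.75
1.042 tz -0.105 f 1.1 -0.1 t 21.00
1.067 tz -0.115 f -0.3 0.6 t 21.25
1.092 tz -0.108 f -0.3 0.5 t 21.50
1.117 tz -0.144 f 0.0 -1.0 t 21.75
1.142 tz -0.177 f 0.2 0.7 t 22.00
1.167 tz -0.299 f -0.2 0.3 t 22.25
[np.float64(-0.273), np.float64(-0.273), np.float64(-0.273)] 0.04297259287118245
```

Run:
```python
from turn import *
s=load()
for i in range(12):
    m=step(s,.015)
    if m>-.02: break
bot.dwell(.1); print([np.round(bot.read_ft_torque()[2],3) for _ in range(3)],bot.read_gripper_width())
save(s)
```

```text
1.182 tz -0.378 f 0.8 -0.1 t 22.60
1.197 tz -0.461 f -0.1 -0.0 t 22.85
1.212 tz -0.442 f 0.0 -0.4 t 23.10
1.227 tz -0.423 f -0.1 0.1 t 23.35
1.242 tz -0.409 f 0.1 -0.3 t 23.60
1.257 tz -0.414 f -0.2 0.2 t 23.85
1.272 tz -0.262 f 0.1 -0.3 t 24.10
1.287 tz -0.041 f -0.0 0.9 t 24.35
1.302 tz 0.152 f -0.3 -0.7 t 24.60
[np.float64(0.17), np.float64(0.17), np.float64(0.17)] 0.043108509214142554
```

The classic notch signature appeared: drawn on to -0.46, then a sharp rise through zero at about 1.285 rad. I step back slightly, let go, and go to the handle.

```bash
python3 - <<'E'
from turn import *
s=load()
step(s,-.017); claw.move_gripper(.08); bot.dwell(.1)
bot.servo_line([*s["c"],.23],velocity=.15)
Y=-.245; H=np.array([.535,.1972]); a=Y+np.pi
bot.reach([*H,.19],down(a)); claw.move_gripper(.05)
print(np.round(bot.read_joint_pos(),2),bot.read_time_s())
bot.servo_line([*H,.078],velocity=.1)
print("down",np.round(bot.read_wrist_force(),2),np.round(bot.read_position(),4))
claw.move_gripper(.005,20); bot.dwell(.1)
print("grip",bot.read_gripper_width(),bot.read_grip_force(),np.round(bot.read_wrist_force(),2),bot.read_time_s())
from workcell import optics; import cv2
for n in("side","top"): cv2.imwrite(f"pics/{n}1.png",cv2.cvtColor(optics.read_camera(n)["frame"],cv2.COLOR_RGB2BGR)[130:280,150:350].repeat(2,0).repeat(2,1))
E
python3 -c "
import cv2,numpy as np;cv2.imwrite('pics/h1.png',np.hstack([cv2.imread(f'pics/{n}1.png') for n in('side','top')]))"
```

```text
1.285 tz 0.150 f -0.2 -0.5 t 24.95
[ 0.35  0.31  1.79 -0.    1.04 -0.97] 27.475
down [0.08 0.13 0.01] [0.5355 0.1974 0.0786]
grip 0.013432764121260255 24.797784984111786 [-1.08 -1.01  5.96] 29.25
```

View pics/h1.png

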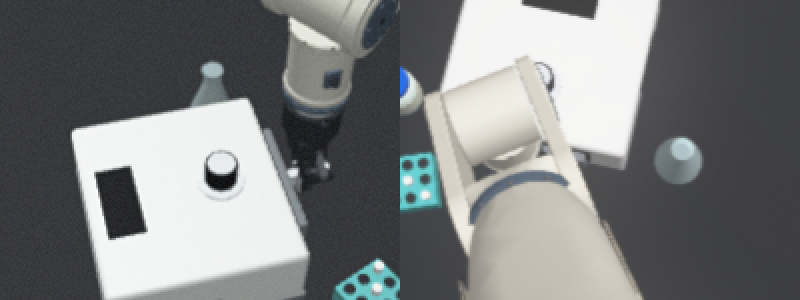

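The fin is gripped (13.4 mm) with the bead beyond the fingers at (325,170), and the knob is clear. I start with a gentle 3 mm test pull with a force check, then go on.

```bash
cat > pull.py <<'E'
from turn import *
Y=-.245; H=np.array([.535,.1972]); d=np.array([-np.cos(Y),-np.sin(Y)]); n=np.array([-d[1],d[0]]); lat=0.
def to(x,v=.03):
    global lat
    bot.servo_line([*(H+d*x+n*lat),.078],velocity=v); f=np.array(bot.read_wrist_force()[:2]); p=np.array(bot.read_position()[:2])
    lat+=float(np.clip(f@n/8000,-.001,.001))
    print("cmd %.4f at %.4f  pull %.2f lat %.2f w %.4f t %.2f"%(x,(p-H)@d,-f@d,f@n,bot.read_gripper_width(),bot.read_time_s())); return -f@d
E
python3 - <<'E'
from pull import *
for x in (.001,.002,.003,.004):
    if to(x,.01)>7: break
else:
    for x in (.015,.035,.055,.070):
        if to(x)>9: break
E
```

```text
cmd 0.0010 at 0.0006  pull 0.79 lat 0.23 w 0.0137 t 29.60
cmd 0.0020 at 0.0016  pull 0.98 lat 1.32 w 0.0133 t 29.85
cmd 0.0030 at 0.0026  pull -0.00 lat -0.03 w 0.0135 t 30.10
cmd 0.0040 at 0.0036  pull 0.72 lat 0.71 w 0.0137 t 30.35
cmd 0.0150 at 0.0152  pull -1.85 lat -2.42 w 0.0133 t 30.87
cmd 0.0350 at 0.0352  pull -0.89 lat -0.18 w 0.0139 t 31.68
cmd 0.0550 at 0.0551  pull -0.85 lat -2.36 w 0.0137 t 32.50
cmd 0.0700 at 0.0702  pull -1.72 lat -1.62 w 0.0132 t 33.15
```

The carrier is free. I ease it onto its end stop.

Run:
```python
from pull import *
import cv2; from workcell import optics
for x in np.arange(.0715,.083,.001):
    if to(x,.01)>6: break
claw.move_gripper(.06); bot.dwell(.1)
p=np.array(bot.read_position()); bot.servo_line([p[0],p[1],.24],velocity=.15)
bot.reach([.35,.40,.35],down(Y+np.pi)); print(bot.read_time_s(),np.round(bot.read_wrist_force(),2))
for n in("side","top"): cv2.imwrite(f"pics/{n}2.png",cv2.cvtColor(optics.read_camera(n)["frame"],cv2.COLOR_RGB2BGR)[100:330,130:330])
cv2.imwrite('pics/h2.png',cv2.resize(np.hstack([cv2.imread(f'pics/{n}2.png') for n in('side','top')]),None,fx=2,fy=2))
```

```text
cmd 0.0715 at 0.0713  pull 0.14 lat -3.89 w 0.0136 t 33.45
cmd 0.0725 at 0.0724  pull 0.07 lat -1.46 w 0.0135 t 33.71
cmd 0.0735 at 0.0734  pull -0.46 lat -1.11 w 0.0137 t 33.96
cmd 0.0745 at 0.0744  pull 0.60 lat -0.36 w 0.0136 t 34.21
cmd 0.0755 at 0.0748  pull 3.30 lat 1.30 w 0.0140 t 34.46
cmd 0.0765 at 0.0748  pull 8.71 lat 2.34 w 0.0139 t 34.71
37.5 [-0.28 -0.07  0.51]
```

View pics/h2.png

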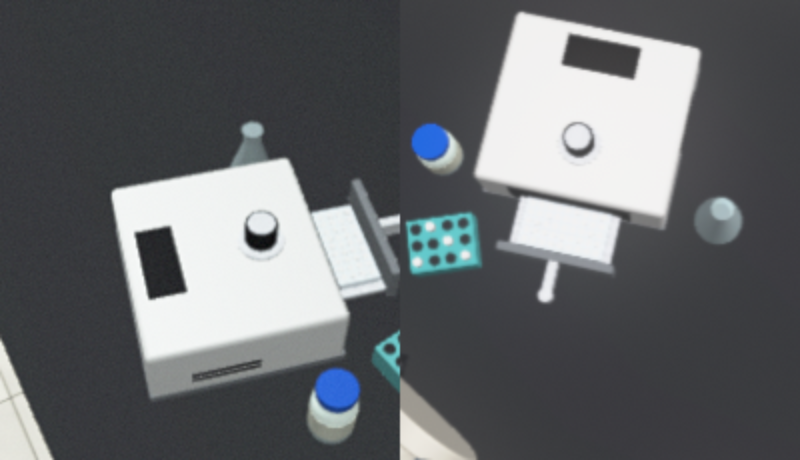

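The carrier is fully out: it met its stop at 74.8 mm, and the tray is visible between the lid and the panel at (565,230) in the right-hand view. The jar, rack and flask have not moved, and the robot is clear.

```bash
python3 -c "
from workcell import ticket; print(ticket.hand_in())"
```

```text
the job is handed in; nothing more can be done
None
```

The job is handed in: I turned the knob clockwise about 1.28 rad until the notch took it, then drew the carrier out smoothly to its end stop at about 75 mm; the jar, flask and rack look undisturbed in the final pictures, and the robot was clear of everything at about 37.5 s.

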